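# Light-check two sensors and hold the lamp shutter half open

### The arm

A 7-joint arm with a two-finger parallel gripper is mounted at the origin on the work surface. World frame = base frame: x ahead of the robot, y to its left, z up, the work surface at z = 0. Lengths are in m, angles in rad, forces in N, time in s.
With the tool pointing down it reaches from about 0.425 to 1.025 m from the base axis. Payload 9.4 kg.
Tool frame: the origin (TCP) lies midway between the tips of the shut fingers; the grasp point (between the pads) lies 19 mm behind it (r.grip_depth is the distance from the TCP to the grasp point, in m); z points along the fingers, y is the line along which they close (so a half turn about z gives the same grasp; the last joint's range is limited). The gripper opens to 93 mm and grips with 3 to 60 N. Pads are 15 mm wide; open, the fingers measure 128 mm over their backs; the gripper's body (75 mm by 188 mm) begins 65 mm behind the grasp point.
Start: joints at [-1.346, 0.599, -0.003, 1.599, 0.002, 0.943, -0.08], TCP at [0.216, 0.692, 0.18] pointing down, gripper open.
Joint ranges: [-2.57, 2.57], [-0.35, 1.97], [-1.29, 1.29], [0.11, 2.56], [-1.05, 4.19], [0.11, 1.86], [-2.63, 2.63]. Speed limits (rad/s): [2.22, 2.22, 3.01, 3.01, 3.14, 3.14, 3.14].

### API

Orientations are given as a 3x3 rotation matrix whose columns are the frame's x, y, z axes.
In Python, from bench import r, planner, eyes gives the robot as it stands. Calls block until the motion is done:
- r.move_pose(position, orientation): joint-space move of the TCP to a pose.
- r.move_l(position, feed=0.15, frame=None): straight line of the TCP; frame=None keeps the orientation; feed is the mean speed in m/s.
- r.set_joints(angles): joint-space move.
- r.move_gripper(opening, strength=None): opening from 0.0 (shut) to 1.0 (fully open); strength is the grip in N (None keeps the last); returns when the fingers have stopped.
- r.pause(seconds).
- planner.solve_ik(position, orientation): joint angles nearest the present ones, or None.
- eyes.read_camera(name): name is "scene" or "top"; returns a dict with "frame" (480x640x3 uint8, red, green, blue), "depth" (480x640 float32, m along the optical axis (not along the pixel's ray), 0 where there is no reading), "mtx" (3x3 intrinsics, pixels), "k1" (the pictures are not rectified: a ray, as slopes to the right and down, at radius r is drawn at 1 + k1 r^2 times it, then the intrinsics apply), "R" (3x3) and "t" (3): a world point X has camera coordinates R X + t. Camera axes: x right, y down, z forward; pixel columns grow to the right and rows downward; lengths in m; the calibration is good to about 2 mm. A picture is of the moment at which its call begins.
A pose or a line that the arm cannot do raises r.MotionError and nothing moves.
- r.close_job(): hands the job in; it is judged then, once.
Readings, each from a call of its own:
- r.get_t(): time.
- r.get_qpos(): joint angles.
- r.get_qvel(): joint speeds.
- r.get_joint_torque(): joint torques, N m.
- r.get_position(): TCP position.
- r.get_tcp_rot(): TCP orientation.
- r.get_force(): force on the tool from outside, world axes, zero at the start.
- r.get_wrist_torque(): the same for the moment, N m.
- r.get_gripper_width(): opening from 0.0 (shut) to 1.0 (fully open).
- r.get_grip_force(): force on a finger pad.
Only numpy, scipy, OpenCV 4.12 (cv2) and the standard library are available. Lean on these libraries where they do the work, as an engineer would, in place of code of your own. Each camera call takes 0.05 s, during which the arm holds its last target. There are 200 camera calls.

### The job

Slide the carrier (it has a black knob) to bring the red-ringed sensor of the green board centrally under the tip of the fixed light probe and pause there for a second, then bring the blue-ringed sensor centrally under the tip and leave it there. Then, on the white lamp box, slide the sprung shutter (it has an orange grip) until half of the yellow window is uncovered (white stripe of the shutter level with the red mark), and finish while still holding it there with the fingers, because it springs shut when let go. Leave everything else on the bench where it is.

Things in the scene. Friction and masses are not known exactly. Their poses are not given: they have to be found in the camera images.
- stage: Fixed x-y stage, aluminium base 240 x 200 mm. Origin at the centre of its underside, on the table; its x axis is the direction of the lower slide, y that of the upper slide, z up. On top is the sliding aluminium carrier plate (240 x 150 mm, top 54 mm above the table) with the green board (120 x 120 mm, top at 56 mm) and the black knob near its robot-side edge.
- probe: Fixed stand of the light probe; origin on the table straight below the tip. Its steel column (18 mm thick) stands 185 mm behind the tip (+x) and carries a level arm, 14 mm thick, its middle 170 mm above the table, reaching over the stage to the black tube (18 mm thick) that hangs from it.
- xslide (a joint): Lower slide: shift of the carrier along the stage's +x, in m, -0.05 to 0.05. Stays where it is left (friction about 1.5 N).
- carrier (a joint): Upper slide: shift of the carrier along the stage's +y, in m, -0.05 to 0.05. Stays where it is left (friction about 1.5 N). With both slides at 0 the board's centre is over the stage's origin.
- knob (a point): Black upright round knob, 20 mm in diameter, 36 mm tall, fixed on the carrier plate (it cannot turn or lift); moving it moves the carrier. This point is on its axis 24 mm above the plate and 12 mm below the knob's top, 78 mm above the table, at (-140, 0) mm from the board's centre in stage axes.
- red_sensor (a point): Centre of the red ring (18 mm across, white dot in the middle) on the board's top face, at (+15, +30) mm from the board's centre in stage axes. Moves with the carrier.
- blue_sensor (a point): Centre of the blue ring (18 mm across, white dot in the middle) on the board's top face, at (-15, -30) mm from the board's centre in stage axes. Moves with the carrier.
- probe_tip (a point): Lower end of the fixed light probe, a brass cone pointing straight down under a black tube 18 mm in diameter; it ends 7 mm above the board and does not move.
- lamp: Fixed white lamp box, 130 (x) x 210 (y) mm, top 75 mm above the table. Origin at the centre of its underside; the shutter on its top opens towards its +y. The yellow window, 50 mm long, is covered when shut; two dark rails beside the shutter (tops at 81 mm) carry marks where the shutter's white stripe stands: white for shut, red for half, white for fully open.
- shutter (a joint): Opening of the shutter in m along the lamp's +y: 0 shut, 0.025 half open (half of the window uncovered), 0.05 fully open. A spring pulls it shut, 4 N when shut, rising by 0.2 N per mm (9 N at half, 14 N fully open).
- shutter_grip (a point): Orange upright round grip of the shutter, 20 mm in diameter, 38 mm tall, standing on the black shutter blade (blade top 80 mm above the table). This point is on its axis, 25 mm above the blade, 13 mm below the grip's top, 105 mm above the table; it moves with the shutter.
- screwdriver: Screwdriver lying on the table. Leave alone.
- cleaner: Blue bottle of 48 mm diameter, 110 mm tall, standing behind the lamp box. Leave alone.
- spool: Grey spool, 56 mm across, 40 mm tall, near the robot. Leave alone.
- spare_board: Small green spare board, 70 x 50 mm, lying in front of the lamp box. Leave alone.
- brush: Brush lying on the table near the robot. Leave alone.
- jar: Jar, 60 mm across, 65 mm tall, standing beyond the middle of the bench. Leave alone.
There are look-alikes about, which are no part of the job. What is shaped like the probe but pink is not meant. What is shaped like the lamp but purple is not meant.

How it is judged:
By the outcome, as a careful person would: the job done as asked, in the order asked, and still so for the second after the job is handed in, while the arm keeps its last pose, push and grip.
It also fails if it takes over 61 s, if anything falls off the work surface, if the arm or the gripper's body presses on something with over 40 N, if the wrist force passes 120 N, or if a joint passes its speed limit or range.

## Working session

There is one attempt and no reset: what is moved stays moved. The work goes in short steps, each a Python script; the robot and the scene stay as the last script left them, time stands still between calls to the robot, and variables do not carry over. Pictures are saved under pics/ and viewed, at most 10 in all, crops included, and the job is handed in when it is done.

```bash
mkdir -p pics; cat > h.py <<'E'
import numpy as np, cv2
from bench import r, planner, eyes
def cam(n):
    d=eyes.read_camera(n); np.savez('pics/'+n+'.npz',**d); return d
def ray(d,u,v):
    K=d['mtx']; p=cv2.undistortPoints(np.array([[[u,v]]],float),K,np.array([float(d['k1']),0,0,0]))[0,0]
    # cv2 model: x_d = x(1+k1 r^2) same as given
    return d['R'].T@np.array([p[0],p[1],1.]), -d['R'].T@d['t']
def at_z(d,u,v,z):
    w,c=ray(d,u,v); return c+w*(z-c[2])/w[2]
def proj(d,X):
    p,_=cv2.projectPoints(np.array(X,float).reshape(-1,1,3),cv2.Rodrigues(np.array(d['R'],float))[0],np.array(d['t'],float),d['mtx'],np.array([float(d['k1']),0,0,0])); return p[:,0]
E
python3 - <<'E'
from h import *
for n in('scene','top'):
    d=cam(n); cv2.imwrite(f'pics/{n}0.png',d['frame'][:,:,::-1]); print(n,d['mtx'],d['k1'],-d['R'].T@d['t'],d['R'])
print(r.get_t(),r.get_tcp_rot())
E
```

```text
scene [[508.73726439   0.         317.65867631]
 [  0.         508.73726439 236.38150161]
 [  0.           0.           1.        ]] 0.0326572683307984 [1.17845221 0.03205181 1.19084474] [[-0.04250707  0.99898645  0.01480611]
 [ 0.86528895  0.04421869 -0.49931928]
 [-0.49946791 -0.00841304 -0.86629154]]
top [[446.24603916   0.         315.34190352]
 [  0.         446.24603916 235.68395675]
 [  0.           0.           1.        ]] -0.013545852273590474 [0.38010811 0.03269593 1.2267774 ] [[-2.32904565e-02 -9.99724075e-01 -3.05425439e-03]
 [-9.91930181e-01  2.34895187e-02 -1.24590359e-01]
 [ 1.24627724e-01  1.27840780e-04 -9.92203565e-01]]
0.1 [[-9.54819524e-01  2.97186106e-01 -3.08427224e-04]
 [ 2.97186245e-01  9.54818550e-01 -1.36831768e-03]
 [-1.12152968e-04 -1.39815676e-03 -9.99999016e-01]]
```

View pics/top0.png

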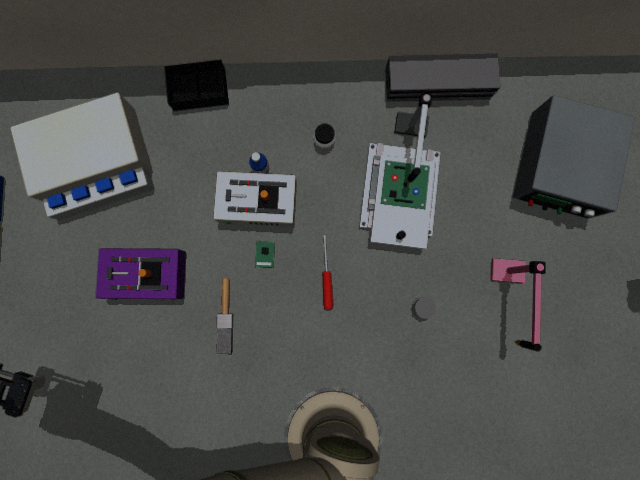

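View pics/scene0.png

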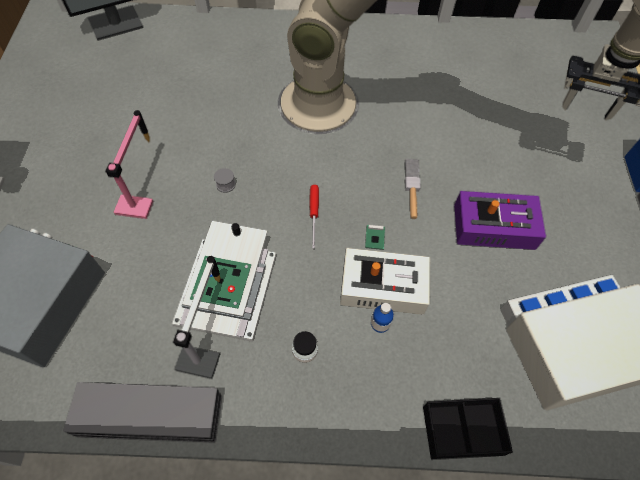

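The top view shows the real stage near (400,197) with the probe arm above it, and the white lamp near (255,198) with its orange grip at (264,195). Purple and pink are the look-alikes. I'll enlarge both.

```bash
python3 - <<'E'
import numpy as np,cv2
T=np.load('pics/top.npz')['frame'][:,:,::-1];S=np.load('pics/scene.npz')['frame'][:,:,::-1]
def crop(I,u,v,w,h,s,name):
    o=cv2.resize(I[v:v+h,u:u+w],None,fx=s,fy=s,interpolation=cv2.INTER_CUBIC)
    o=np.clip(o*1.5,0,255).astype('uint8')
    for k in range(0,w,10): cv2.putText(o,str(u+k),(int((k+.5)*s)-8,8),0,.3,(0,255,255),1); cv2.line(o,(int((k+.5)*s),10),(int((k+.5)*s),14),(0,255,255),1)
    for k in range(0,h,10): cv2.putText(o,str(v+k),(0,int((k+.5)*s)+3),0,.3,(0,255,255),1); cv2.line(o,(20,int((k+.5)*s)),(25,int((k+.5)*s)),(0,255,255),1)
    return o
a=crop(T,355,135,90,120,5,0)
b=crop(T,210,165,90,65,3.8,0)
c=np.zeros((600,800,3),'uint8'); c[:600,:450]=a; c[:b.shape[0],455:455+b.shape[1]]=b
cv2.imwrite('pics/ctop.png',c)
a=crop(S,170,215,110,125,4.8,0); b=crop(S,335,240,100,75,2.7,0)
c=np.zeros((600,800,3),'uint8'); c[:a.shape[0],:a.shape[1]]=a; c[:b.shape[0],530:530+b.shape[1]]=b
cv2.imwrite('pics/cscene.png',c)
E
```

```text
(no output)
```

View pics/ctop.png

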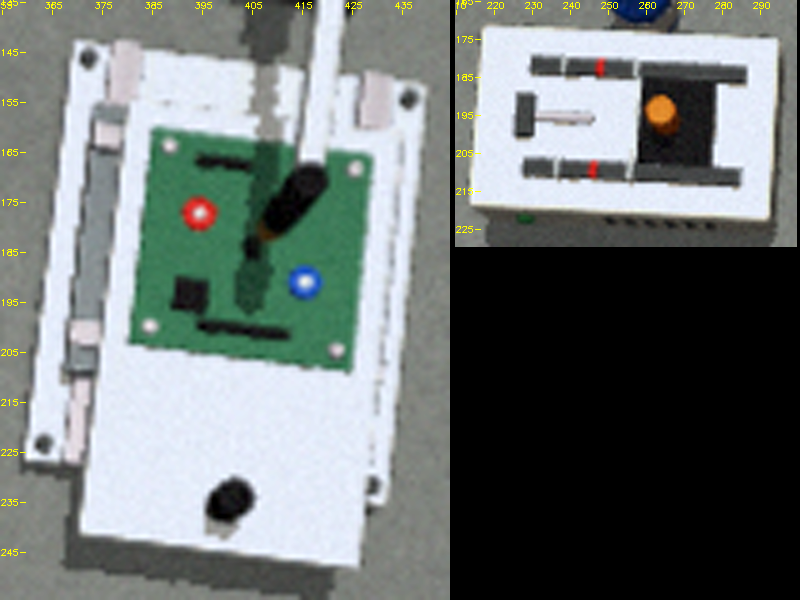

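View pics/cscene.png

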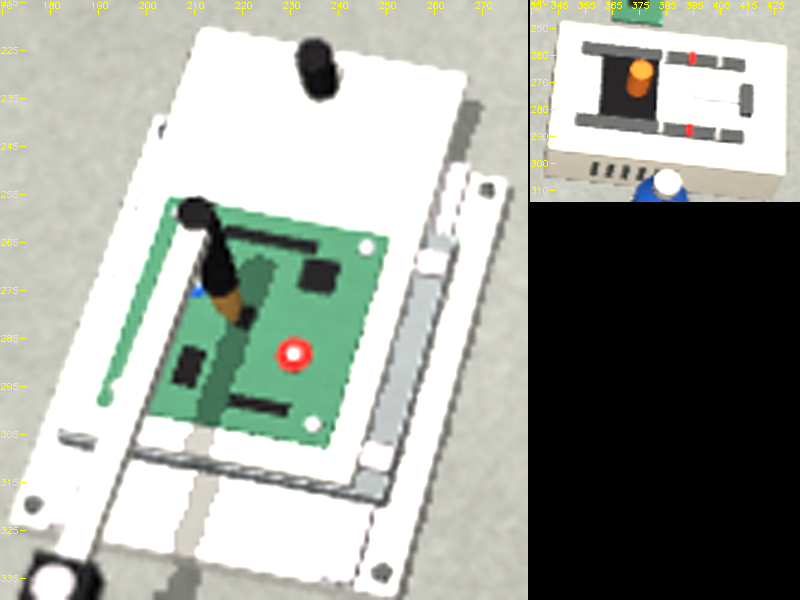

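Top crop: board corners (384.9,159.9), (429.1,165.3), (424.9,208.9), (380.5,203.5); red (394.3,177.1); blue (415.5,190.9); tip about (406.9,181.9); knob top (400.9,233.9); grip top (263.7,193.2). Scene crop: tip (218.7,281.4), red (230.5,288.5), knob top (234.9,224.9), grip top (376.0,265.1).

```bash
python3 - <<'E'
from h import *
np.set_printoptions(precision=4,suppress=True)
T=dict(np.load('pics/top.npz'));S=dict(np.load('pics/scene.npz'))
# corners in TL,TR,BR,BL ; image up=+x, left=+y
def fit(px,z):
    P=np.array([at_z(T,*p,z)[:2] for p in px]); c=P.mean(0)
    ex=(P[0]-P[3])+(P[1]-P[2]); ey=(P[0]-P[1])+(P[3]-P[2])
    yaw=np.arctan2(ex[1],ex[0]); yaw2=np.arctan2(-ey[0],ey[1]); print('c',c,'yaw',yaw,yaw2,np.linalg.norm(ex)/2,np.linalg.norm(ey)/2)
fit([(384.9,159.9),(429.1,165.3),(424.9,208.9),(380.5,203.5)],.056)
fit([(217.1,171.6),(294.5,175.),(292.1,222.4),(213.4,218.7)],.075)
# refined colour centroids
def cen(d,box,f):
    u,v,w,h=box; c=d['frame'][v:v+h,u:u+w].astype(float); m=f(c[...,0],c[...,1],c[...,2]); y,x=np.nonzero(m); return x.mean()+u,y.mean()+v,len(x)
print(cen(T,(385,168,20,20),lambda R,G,B:(R>1.5*G)),cen(T,(405,180,20,20),lambda R,G,B:B>1.3*G),cen(S,(222,280,18,18),lambda R,G,B:(R>1.5*G)))
for n,a,b,z in[('red',(394.3,177.1),(230.5,288.5),.056),('tip',(406.9,181.9),(218.7,281.4),.063),('knobtop',(400.9,233.9),(234.9,224.9),.09),('grip',(263.7,193.2),(376.,265.1),.118)]:
    print(n,at_z(T,*a,z),at_z(S,*b,z))
print('blue',at_z(T,415.5,190.9,.056))
for p in[(228,195),(245,195)]:
    u,v=p;z=T['depth'][v,u];w,c=ray(T,u,v);print('block',c+w*z)
E
```

```text
c [ 0.6605 -0.2105] yaw -0.14474788789307416 -0.14779710628489742 0.12057666888987253 0.11948185271995448
c [0.6318 0.1912] yaw -0.06931774342785248 -0.07049765231545282 0.12690202475612888 0.20605014691872983
(np.float64(394.3125), np.float64(177.1875), 32) (np.float64(415.14285714285717), np.float64(190.4857142857143), 35) (np.float64(230.84615384615384), np.float64(288.4871794871795), 39)
red [ 0.6809 -0.1831  0.056 ] [ 0.6805 -0.1836  0.056 ]
tip [ 0.6651 -0.2148  0.063 ] [ 0.6663 -0.2131  0.063 ]
knobtop [ 0.5223 -0.187   0.09  ] [ 0.521  -0.1885  0.09  ]
grip [0.631  0.1612 0.118 ] [0.6311 0.1625 0.118 ]
blue [ 0.6417 -0.2382  0.056 ]
block [0.636  0.2585 0.0848]
block [0.6356 0.2145 0.0817]
```

```bash
cat >> h.py <<'E'
def down(psi):
    c,s=np.cos(psi),np.sin(psi); return np.array([[-c,-s,0],[-s,c,0],[0,0,-1.]])
def pic(name,bT,bS):
    o=np.zeros((600,800,3),'uint8')
    for d,(u,v,w,h),x in((cam('top'),bT,0),(cam('scene'),bS,400)):
        s=min(400/w,600/h); i=cv2.resize(d['frame'][v:v+h,u:u+w,::-1],None,fx=s,fy=s,interpolation=cv2.INTER_CUBIC)
        i=np.clip(i*1.5,0,255).astype('uint8')[:600,:400]
        o[:i.shape[0],x:x+i.shape[1]]=i; print('px=(X-%d)/%.3f-.5+%d , Y/%.3f-.5+%d'%(x,s,u,s,v))
    cv2.imwrite('pics/'+name,o)
E
python3 - <<'E'
from h import *
psi=-.146; O=down(psi)
k=np.array([.5217,-.1885])
r.move_gripper(.75)
p=r.get_position(); r.move_l([p[0],p[1],.28],feed=.3)
r.move_pose([*k,.20],O)
r.move_l([*k,.062],feed=.12)
print(r.get_t(),r.get_force())
r.move_gripper(0,strength=30)
p0=r.get_position(); print(p0,r.get_gripper_width(),r.get_grip_force(),r.get_force())
r.move_l([p0[0]-.0147,p0[1]-.0306,p0[2]],feed=.05)
print(r.get_position(),r.get_force(),r.get_t())
pic('red1.png',(375,150,70,105),(190,215,70,105))
E
```

```text
5.7583 [-0.50456193  0.09048858 -0.3809332 ]
[ 0.52171577 -0.18849274  0.0620003 ] 0.0037949029043071853 0.0 [0.02401907 0.32681628 0.13663237]
[ 0.50707916 -0.21891988  0.06198614] [-0.26874486  0.23686609 -0.1499846 ] 7.7417
px=(X-0)/5.714-.5+375 , Y/5.714-.5+150
px=(X-400)/5.714-.5+190 , Y/5.714-.5+215
```

View pics/red1.png

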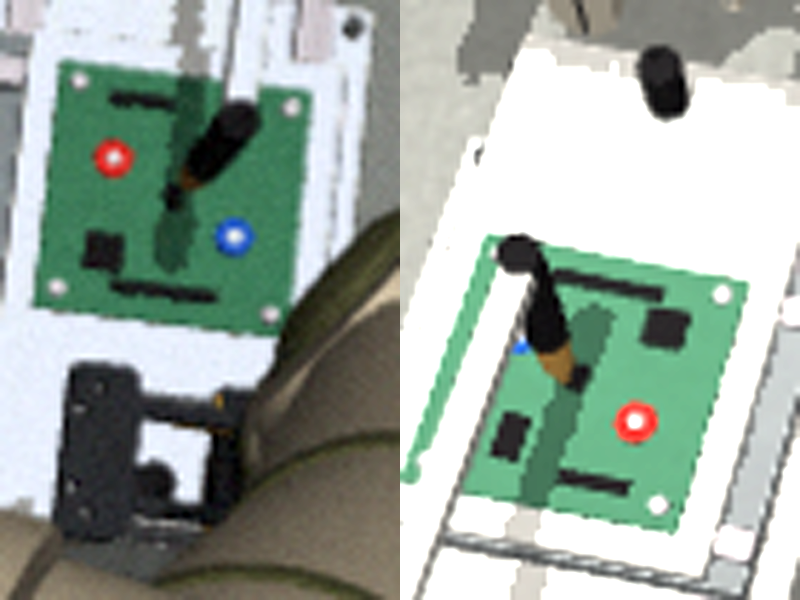

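The red sensor has not moved (top 394.3,177). The knob is still at its old place and the gripper reads shut, so the grasp missed. I'll look at the full scene picture around the hand.

```bash
python3 - <<'E'
from h import *
T=dict(np.load('pics/top.npz'));S=dict(np.load('pics/scene.npz'))
print(r.get_position(),r.get_tcp_rot(),r.get_gripper_width(),r.get_qpos())
for d in(T,S): print(proj(d,[r.get_position(),[.5217,-.1885,.09],[.507,-.219,.13]]))
o=np.zeros((600,800,3),'uint8')
for d,(u,v,w,h),x in((T,(330,180,130,190),0),(S,(160,80,130,190),400)):
    i=cv2.resize(d['frame'][v:v+h,u:u+w,::-1],None,fx=3.07,fy=3.07,interpolation=cv2.INTER_CUBIC);i=np.clip(i*1.8,0,255).astype('uint8');o[:i.shape[0],x:x+i.shape[1]]=i
cv2.imwrite('pics/hand.png',o)
E
```

```text
[ 0.50722169 -0.21871825  0.06196952] [[-9.89441793e-01  1.44930792e-01  5.69307244e-05]
 [ 1.44930800e-01  9.89441775e-01  1.90027554e-04]
 [-2.87887932e-05  1.96272219e-04 -9.99999980e-01]] 0.00352654003682389 [ 0.03248009  0.59516241  0.4011235   2.11489897 -0.46083581  0.51517836
  2.20340055]
[[411.24797943 240.68228894]
 [401.51002406 234.12125686]
 [417.13815856 237.65015036]]
[[225.23353842 225.45151241]
 [234.8620155  225.13097566]
 [221.18919983 211.08426575]]
```

View pics/hand.png

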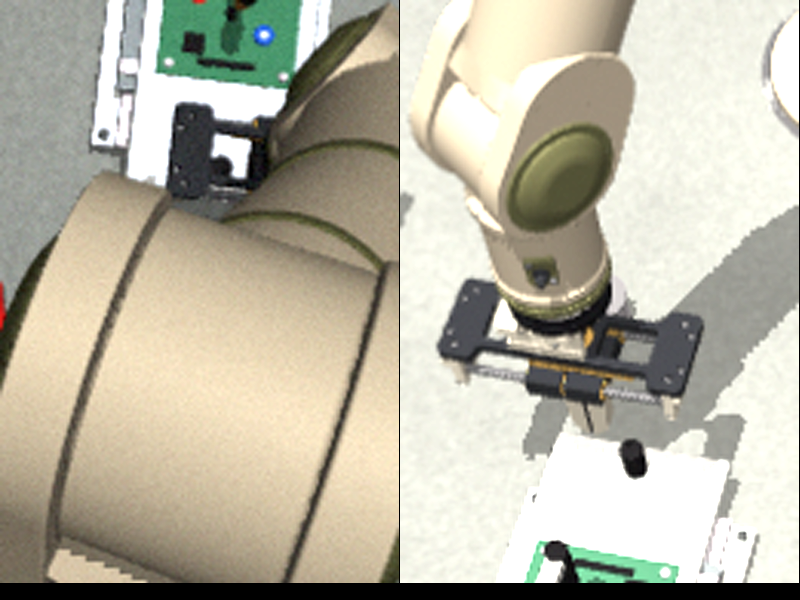

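The fingers are shut at about scene (222,219), while the reported TCP projects to (225,225.5). That is an offset between the cameras and the arm, so I'll measure it with depth on the fingers and with the base ring.

```bash
python3 - <<'E'
from h import *
np.set_printoptions(precision=4,suppress=True)
T=dict(np.load('pics/top.npz'));S=dict(np.load('pics/scene.npz'))
print(at_z(S,318,105,.02),at_z(T,335,437,.02))
for v in range(210,228,2):
    L=[]
    for u in(219,221,223,225,227):
        z=float(S['depth'][v,u]);w,c=ray(S,u,v);L.append((c+w*z)*1000)
    print(v,*[tuple(int(a) for a in x) for x in L])
for u,v in((201,217),(231,217),(200,178),(254,184),(235,225)):
    z=float(S['depth'][v,u]);w,c=ray(S,u,v);print(u,v,c+w*z)
for u,v in((392,225),(392,235),(401,233),(376,190),(405,180)):
    z=float(T['depth'][v,u]);w,c=ray(T,u,v);print('T',u,v,c+w*z)
print(r.get_force(),r.get_joint_torque())
E
```

```text
[0.0316 0.0017 0.02  ] [ 0.0059 -0.0057  0.02  ]
210 (543, -209, 192) (547, -203, 198) (547, -199, 198) (545, -194, 196) (510, -202, 140)
212 (515, -221, 138) (518, -215, 143) (517, -211, 142) (519, -205, 145) (511, -203, 134)
214 (514, -223, 127) (515, -218, 130) (518, -212, 134) (519, -206, 137) (515, -203, 131)
216 (516, -224, 121) (514, -219, 119) (516, -214, 122) (518, -208, 126) (515, -204, 122)
218 (517, -225, 113) (516, -220, 113) (516, -215, 114) (516, -210, 113) (517, -205, 115)
220 (455, -251, 2) (515, -222, 100) (520, -215, 109) (515, -212, 103) (452, -229, 0)
222 (493, -237, 54) (493, -232, 54) (455, -241, -6) (458, -234, -1) (459, -229, 0)
224 (502, -235, 59) (498, -231, 54) (496, -227, 51) (497, -221, 52) (498, -216, 55)
226 (502, -237, 50) (504, -231, 53) (502, -226, 51) (502, -221, 51) (502, -216, 50)
201 217 [ 0.4473 -0.302   0.0008]
231 217 [ 0.4432 -0.2201  0.001 ]
200 178 [ 0.5467 -0.2298  0.319 ]
254 184 [ 0.4926 -0.1301  0.2303]
235 225 [ 0.5199 -0.1887  0.0876]
T 392 225 [ 0.526  -0.1414  0.2265]
T 392 235 [ 0.5031 -0.1402  0.2272]
T 401 233 [ 0.5245 -0.1871  0.0909]
T 376 190 [ 0.6477 -0.1331  0.0514]
T 405 180 [ 0.6727 -0.2119  0.0539]
[-0.0201 -0.0645 -0.4111] [  0.2535 -61.246    7.3817 -13.6865   0.0401   0.0537  -0.0003]
```

The fingers really end at z≈0.10 m where the arm reports 0.062, with x and y about right. They closed above the knob, and nothing was disturbed. I'll go back over the knob and descend in small steps, watching force and depth.

```bash
python3 - <<'E'
from h import *
np.set_printoptions(precision=4,suppress=True)
print(r.grip_depth,r.get_t())
k=[.5217,-.1885]
r.move_l([*r.get_position()[:2],.085],feed=.2)
r.move_gripper(.75)
r.move_l([*k,.085],feed=.2)
r.move_l([*k,.045],feed=.1); print(r.get_force())
for z in(.04,.036,.032,.029,.026,.024):
    r.move_l([*k,z],feed=.06); f=r.get_force(); print(z,r.get_position()[2],f)
    if abs(f[2])>4: break
print(r.get_t())
pic('grasp.png',(375,150,70,105),(190,180,70,105))
S=dict(np.load('pics/scene.npz')); P=[]
for v in range(200,240):
    for u in range(205,265):
        z=float(S['depth'][v,u]);w,c=ray(S,u,v);P.append((u,v,*(c+w*z)))
P=np.array(P); 
m=(P[:,2]>.495)&(P[:,2]<.55)&(P[:,4]>.062)&(P[:,4]<.16)
for q in P[m][::6]: print(q[0],q[1],np.round(q[2:]*1000))
E
```

```text
0.0188 7.8417
[-0.0577 -0.257   0.5104]
0.04 0.0401508217923907 [ 0.2422 -0.79   -0.1431]
0.036 0.03587465510217055 [-0.1844  0.408  -0.7142]
0.032 0.03174171006662148 [-0.0656 -0.3573 -0.3353]
0.029 0.02882255497930377 [-0.5551 -0.3459 -0.2595]
0.026 0.02583104970872869 [0.0538 0.2676 0.3916]
0.024 0.023918776035077444 [ 0.2749 -0.0675  0.0891]
11.6583
px=(X-0)/5.714-.5+375 , Y/5.714-.5+150
px=(X-400)/5.714-.5+190 , Y/5.714-.5+180
244.0 204.0 [ 501. -160.  158.]
217.0 214.0 [ 526. -224.  146.]
217.0 215.0 [ 525. -225.  140.]
221.0 216.0 [ 512. -221.  115.]
213.0 219.0 [ 549. -228.  159.]
236.0 219.0 [ 546. -174.  159.]
213.0 220.0 [ 550. -229.  156.]
219.0 220.0 [ 526. -224.  118.]
232.0 220.0 [ 550. -183.  160.]
219.0 221.0 [ 522. -226.  108.]
216.0 222.0 [ 525. -233.  107.]
222.0 222.0 [ 513. -222.   89.]
220.0 223.0 [ 524. -224.  100.]
236.0 223.0 [ 514. -187.   87.]
220.0 224.0 [ 524. -225.   96.]
234.0 224.0 [ 517. -192.   87.]
217.0 225.0 [ 527. -232.   95.]
223.0 225.0 [ 512. -222.   72.]
237.0 225.0 [ 519. -184.   86.]
220.0 226.0 [ 525. -226.   88.]
233.0 226.0 [ 524. -193.   88.]
255.0 226.0 [ 524. -137.   95.]
221.0 227.0 [ 524. -224.   82.]
234.0 227.0 [ 526. -190.   89.]
255.0 227.0 [ 522. -138.   86.]
222.0 228.0 [ 521. -224.   72.]
236.0 228.0 [ 528. -185.   87.]
217.0 229.0 [ 525. -236.   72.]
232.0 229.0 [ 531. -195.   86.]
238.0 229.0 [ 530. -180.   85.]
252.0 229.0 [ 537. -143.  101.]
221.0 230.0 [ 526. -226.   70.]
236.0 230.0 [ 532. -185.   84.]
250.0 230.0 [ 536. -148.   94.]
220.0 231.0 [ 526. -229.   65.]
235.0 231.0 [ 532. -188.   78.]
249.0 231.0 [ 537. -151.   89.]
233.0 232.0 [ 532. -194.   73.]
239.0 232.0 [ 528. -180.   67.]
253.0 232.0 [ 538. -141.   88.]
237.0 233.0 [ 529. -185.   64.]
253.0 233.0 [ 538. -142.   83.]
251.0 234.0 [ 535. -148.   71.]
250.0 235.0 [ 536. -151.   68.]
```

View pics/grasp.png

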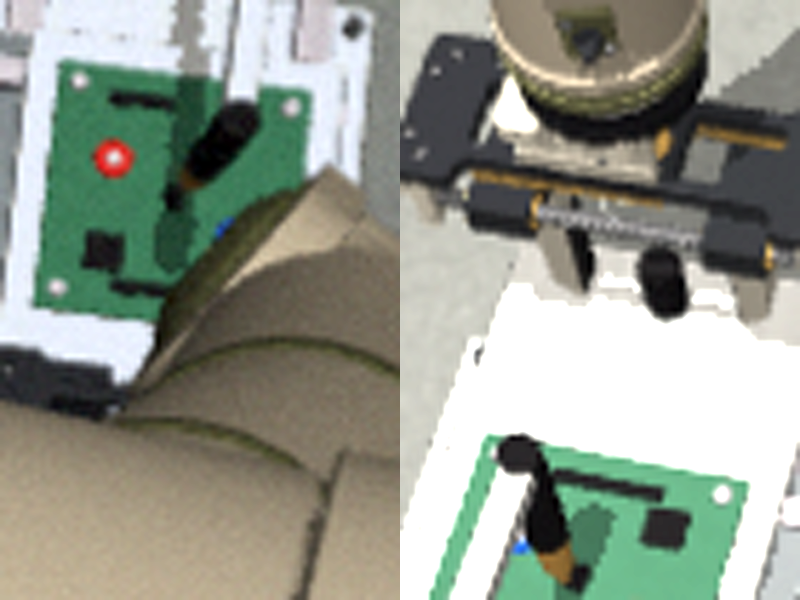

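The fingers now straddle the knob, with tips at z≈0.065. In the scene picture the knob is at (236,228), between fingers at (218,225) and (251,230). Closing and moving.

```bash
python3 - <<'E'
from h import *
r.move_gripper(0,strength=30)
p0=r.get_position(); print(p0,r.get_gripper_width(),r.get_grip_force(),r.get_force())
if r.get_gripper_width()>.1:
    r.move_l([p0[0]-.0147,p0[1]-.0306,p0[2]],feed=.04)
    print(r.get_position(),r.get_force(),r.get_gripper_width(),r.get_t())
    pic('red2.png',(375,155,60,90),(190,235,60,90))
E
```

```text
[ 0.52168241 -0.18856241  0.02400267] 0.20916449295300668 30.000067055225372 [ 0.60061483 -0.04357436  0.43620246]
[ 0.50655488 -0.21968674  0.02402544] [-0.59690906 -1.52815406  0.06886738] 0.20667040590734928 13.6
px=(X-0)/6.667-.5+375 , Y/6.667-.5+155
px=(X-400)/6.667-.5+190 , Y/6.667-.5+235
```

View pics/red2.png

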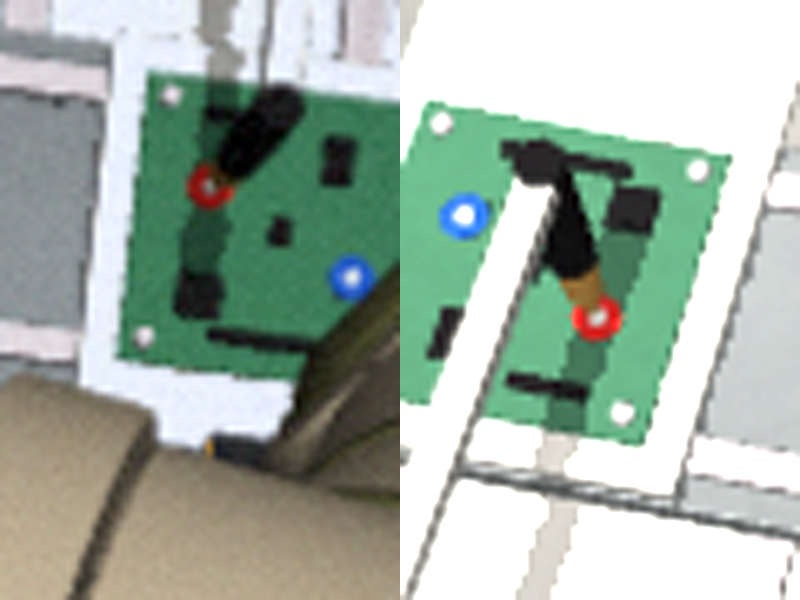

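The red ring is under the tip: top ring (406.0,182.6) with the cone end at about (406.5,182.1), and scene ring (219.1,282.2) with the tip just above it. This matches the expected 7 mm parallax. Next is the pause, then blue.

```bash
python3 - <<'E'
from h import *
r.pause(1.4)
p0=r.get_position(); print(p0)
r.move_l([.50655+.0384,-.21965+.0550,p0[2]],feed=.05)
r.pause(.2)
print(r.get_position(),r.get_force(),r.get_gripper_width(),r.get_t())
pic('blue.png',(375,155,60,90),(190,235,60,90))
E
```

```text
[ 0.50696679 -0.21913025  0.02399919]
[ 0.54514253 -0.16446757  0.02399814] [-0.346267    1.01611482 -0.31855174] 0.20889041243367182 16.775
px=(X-0)/6.667-.5+375 , Y/6.667-.5+155
px=(X-400)/6.667-.5+190 , Y/6.667-.5+235
```

View pics/blue.png

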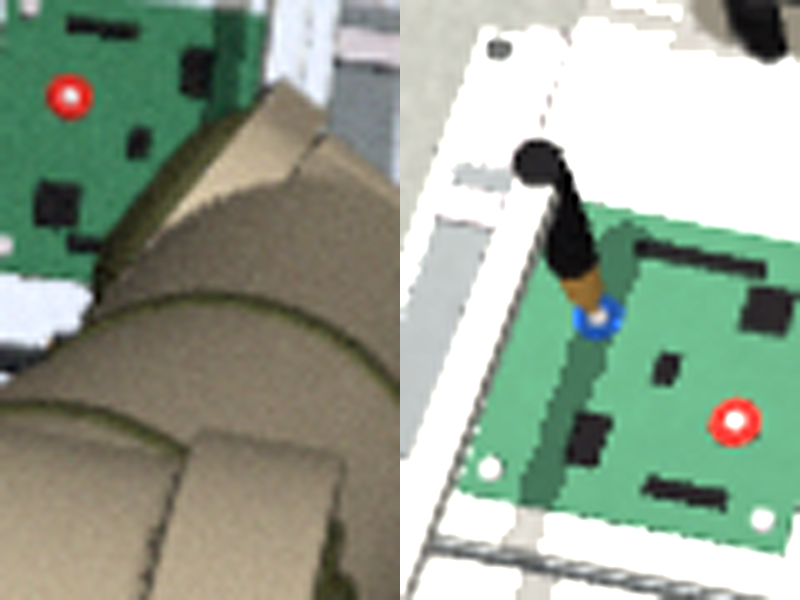

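Blue is under the tip at scene (219.2,282.1), the same place as red was. Now I release, go to the lamp and grasp the grip, checking numerically.

```bash
cat >> h.py <<'E'
def rb():
    d=cam('scene'); c=d['frame'].astype(float); o=[]
    for (u,v,w,h),a in(((225,280,90,40),0),((205,265,30,35),2)):
        p=c[v:v+h,u:u+w]; m=(p[...,a]>1.5*p[...,2-a])&(p[...,a]>1.3*p[...,1])&(p[...,a]>80); y,x=np.nonzero(m); o+=[round(x.mean()+u,2),round(y.mean()+v,2),len(x)]
    return o
E
python3 - <<'E'
from h import *
np.set_printoptions(precision=4,suppress=True)
print(rb()); p=r.get_position()
r.move_gripper(.55); print(rb())
r.move_l([p[0],p[1],.15],feed=.15); print(rb())
O=down(-.07); g=[.631,.1618]
r.move_pose([*g,.14],O); print(r.get_position(),r.get_t(),r.get_qpos())
r.move_l([*g,.075],feed=.12)
for z in(.066,.058,.053,.050):
    r.move_l([*g,z],feed=.06); f=r.get_force(); print(z,f)
    if np.linalg.norm(f)>4: break
d=cam('scene'); L=[]
for v in range(235,300):
    for u in range(345,410):
        w,c=ray(d,u,v); L.append(c+w*float(d['depth'][v,u]))
L=np.array(L); L=L[(L[:,0]>.60)&(L[:,0]<.66)&(abs(L[:,1]-.162)<.06)&(L[:,2]>.085)&(L[:,2]<.14)]
for a,b in((-.06,-.04),(-.04,-.02),(-.012,.012),(.02,.04),(.04,.06)):
    q=L[(L[:,1]-.162>a)&(L[:,1]-.162<b)]; print(a,len(q),q.min(0) if len(q) else 0,q.max(0) if len(q) else 0)
print(r.get_t())
E
```

```text
[np.float64(239.7), np.float64(297.95), 40, np.float64(219.5), np.float64(282.42), 26]
[np.float64(239.7), np.float64(297.95), 40, np.float64(219.5), np.float64(282.42), 26]
[np.float64(239.7), np.float64(297.95), 40, np.float64(219.5), np.float64(282.42), 26]
[0.6311 0.1595 0.1402] 20.0083 [-0.6704  0.6033  0.525   1.8374 -0.4027  0.8082  1.559 ]
0.066 [-0.6459  0.1366 -0.2312]
0.058 [-1.2542  0.5936 -0.0837]
0.053 [ 0.3006  0.1499 -0.5715]
0.05 [ 0.7179 -0.2726  0.4013]
-0.06 6 [0.6347 0.1202 0.0999] [0.6381 0.122  0.1233]
-0.04 37 [0.635  0.1223 0.0855] [0.6407 0.1355 0.1296]
-0.012 89 [0.6257 0.1521 0.0859] [0.6431 0.1711 0.1209]
0.02 61 [0.6272 0.183  0.0854] [0.6447 0.2013 0.1396]
0.04 0 0 0
21.8333
```

```bash
python3 - <<'E'
from h import *
np.set_printoptions(precision=4,suppress=True)
r.move_gripper(0,strength=45); p=r.get_position(); print(p,r.get_gripper_width(),r.get_grip_force(),r.get_force())
if r.get_gripper_width()>.1:
    r.move_l([.631+.00175,.1618+.0249,p[2]],feed=.04); r.pause(.3)
    print(r.get_position(),r.get_gripper_width(),r.get_force(),r.get_t())
    pic('shut.png',(212,165,90,65),(335,243,100,75))
    T=dict(np.load('pics/top.npz'));S=dict(np.load('pics/scene.npz'))
    o=np.zeros((600,800,3),'uint8')
    for d,(u,v,w,h),y in((T,(215,165,80,30),0),(S,(340,250,80,30),300)):
        i=cv2.resize(d['frame'][v:v+h,u:u+w,::-1],(800,300),interpolation=cv2.INTER_CUBIC); o[y:y+300]=np.clip(i*1.3,0,255)
    i=cv2.resize(S['frame'][248:298,340:415,::-1],(800,533),interpolation=cv2.INTER_CUBIC); o[:]=0; o[:533]=np.clip(i*1.3,0,255); cv2.imwrite('pics/shutS.png',o)
E
```

```text
[0.6311 0.1622 0.0501] 0.20913883361107496 45.000014305114746 [0.7518 1.5436 0.1091]
[0.6326 0.1836 0.0501] 0.2074518030892005 [-1.1742 -8.3309  1.551 ] 23.525
px=(X-0)/4.444-.5+212 , Y/4.444-.5+165
px=(X-400)/4.000-.5+335 , Y/4.000-.5+243
```

View pics/shutS.png

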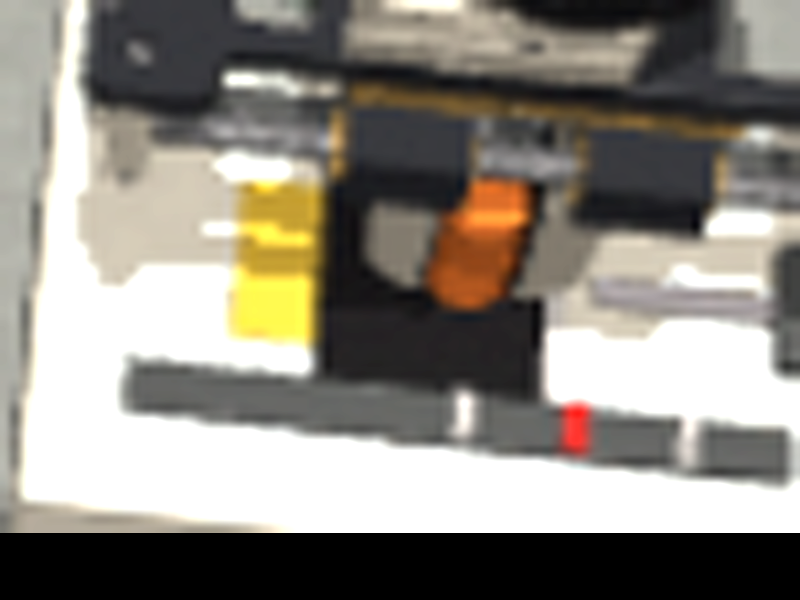

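The window is about 40 % uncovered: the yellow runs from crop x 230 to 318 and the blade edge is at about 537, against the red mark at 576. The arm gives about 3 mm under the spring. I'll measure the blade edge's shift against the marks and the shut picture, and correct.

```bash
cat >> h.py <<'E'
A=np.array([382.9,286.2]);B=np.array([404.0,289.0])
def edge(fr):
    g=fr.astype(float); t=(B-A)/50; n=np.array([t[1],-t[0]])/np.linalg.norm(t)
    n2=np.array([.09,-1.]) # lamp x direction in picture
    s=np.arange(-15,60,.25); out=[]
    for k in(3.6,4.2,4.8):
        P=(A+n2*k+s[:,None]*t).astype('float32'); I=cv2.remap(fr.astype('float32'),P[None,:,0].copy(),P[None,:,1].copy(),cv2.INTER_LINEAR)[0].mean(1)
        hi=np.percentile(I,75); lo=I.min(); h=(hi+lo)/2; j=np.argmin(I[:200]); 
        while j<len(I)-1 and I[j]<h: j+=1
        out.append(s[j-1]+.25*(h-I[j-1])/(I[j]-I[j-1]))
    P=(A+s[:,None]*t).astype('float32'); I=cv2.remap(fr.astype('float32'),P[None,:,0].copy(),P[None,:,1].copy(),cv2.INTER_LINEAR)[0]
    red=np.clip(I[:,0]-I[:,1]-20,0,None)
    w=I[:,1].copy(); a=lambda lo,hi:(lambda m:(s[m]*np.clip(w[m]-np.median(w),0,None)).sum()/np.clip(w[m]-np.median(w),1e-9,None).sum())((s>lo)&(s<hi))
    return np.round(out,2), round((s*red).sum()/red.sum(),2), round(a(-5,5),2), round(a(45,55),2)
E
python3 - <<'E'
from h import *
print('shut',edge(cv2.imread('pics/scene0.png')[:,:,::-1])); print('now',edge(np.load('pics/scene.npz')['frame']))
r.move_l([.6330,.1912,.050],feed=.03); r.pause(.4)
print(r.get_position(),r.get_force(),r.get_t())
for _ in range(3): print(edge(cam('scene')['frame']))
E
```

```text
shut (array([-4.24, -4.37, -4.49]), np.float64(25.15), np.float64(0.47), np.float64(49.96))
now (array([17.11, 17.02, 16.85]), np.float64(25.15), np.float64(0.48), np.float64(49.96))
[0.63292685 0.1877422  0.05008329] [-1.09430444 -8.82558513  1.81852712] 24.325
(array([21.27, 21.16, 21.04]), np.float64(25.14), np.float64(0.48), np.float64(49.95))
(array([21.29, 21.17, 21.04]), np.float64(25.15), np.float64(0.47), np.float64(49.95))
(array([21.28, 21.17, 21.05]), np.float64(25.14), np.float64(0.47), np.float64(49.97))
```

```bash
python3 - <<'E'
from h import *
r.move_l([.6330,.1904,.050],feed=.03); r.pause(.5)
print(r.get_position(),r.get_force(),r.get_gripper_width(),r.get_t())
d=cam('scene');print(edge(d['frame']),rb())
# window check: yellow extent along lamp y at z=.075
f=d['frame'].astype(float);m=(f[...,0]>1.6*f[...,2])&(f[...,1]>1.3*f[...,2])&(f[...,0]>90)
for v in range(276,280):
    u=[x for x in range(350,378) if m[v,x]]; print(v,u[0],u[-1],(at_z(d,u[-1]+.5,v,.077)-at_z(d,u[0]-.5,v,.077))[1])
E
```

```text
[0.63283179 0.18687231 0.05005374] [-1.63797033 -9.36063267  2.68205418] 0.2041772161051081 25.225
(array([19.9 , 19.93, 19.93]), np.float64(25.15), np.float64(0.48), np.float64(49.95)) [np.float64(239.7), np.float64(297.95), 40, np.float64(219.48), np.float64(282.56), 25]
276 362 370 0.021789882737191235
277 362 370 0.02176604333052401
278 362 370 0.021742250812522762
279 362 370 0.02171850504738468
```

```bash
python3 - <<'E'
from h import *
r.move_l([.6330,.1906,.050],feed=.03)
for _ in range(3):
    r.pause(.5); print(r.get_position()[1],r.get_force()[1],r.get_grip_force(),edge(cam('scene')['frame'])[0])
r.close_job()
E
```

```text
0.18710336410254805 -8.813033425345331 45.003588795661926 [20.3  20.21 20.04]
0.18711518203076527 -9.532259817475417 45.00344395637512 [20.3  20.2  20.04]
0.18708599799063239 -9.070344604942939 45.00340819358826 [20.29 20.21 20.03]
the job is handed in; nothing more can be done
```

I handed the job in at about 27 s: red paused under the tip for over a second, blue left centred there, and the shutter still gripped at half open by my measurement (24.8 mm against 25 mm); the first grasp closed just above the knob, moved nothing, and was redone lower.

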